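# Hang the light shield and hold the enabling pad at mid-travel

## Task

Hang the folded light shield over the horizontal bar in front of the sample stage, between the bar's two posts, and let go of it. Only then press the wide round enabling pad about halfway down, until its top is level with the top of the short index post beside it (pushing it right through to the bottom trips the laser interlock), and finish while still holding it there with the fingers. Do not shift the other things on the bench.

Things in the scene. Friction and masses are not known exactly. Their poses are not given: they have to be found in the camera images.
- shield: Loose light shield of folded aluminium, 0.1-0.2 kg, standing on its legs like an upside-down U. Origin: centre at foot level; z up, y along the fold. Two legs 4 mm thick, 78 mm tall, 100 mm along y, 30 mm gap along x (38 mm overall), joined by a 33-degree gable roof that self-centres on a bar. Tab on top: black, 12 mm along x, 44 mm along y, 92-128 mm above the feet. A half turn looks the same.
- shield_ridge (a point): Point under the shield's roof: the inner peak, mid-length, 88 mm above its feet; axes as shield. Hung on the bar it lies about 7 mm above the bar's axis.
- shield_tab (a point): Centre of the top face of the shield's tab, 128 mm above its feet; axes as shield.
- bar: Fixed sample station, moved and turned at each start. Origin on the bench below mid-bar. Round steel bar, 12 mm diameter, along its y, axis 180 mm above the bench, between two 18 mm posts at y = -120 and +120 mm ending at bar height. Behind it (+x) a low stage, 110 x 140 mm, 60 mm high, from x = 40 to 150 mm.
- bar_mid (a point): Middle of the bar, on its axis, 180 mm above the bench; y runs along the bar, z up.
- enable_box: Fixed grey box, 100 x 100 mm, 45 mm high, origin at the centre of its underside; it carries the sprung enabling pad in the middle of its top and the index post. It and the joystick box (same housing, but with a thin stick with a small ball) and the shield may be in any of three places.
- pad_top (a point): Centre of the top face of the enabling pad: a flat black rubber disc of 44 mm diameter on a stem. Its top is 80 mm above the bench at rest, 68 mm when pressed halfway, 56 mm at the bottom; it moves straight down.
- index_top (a point): Top of the index post: a steel pin of 10 mm diameter standing on the box 38 mm from the pad's axis; its top is 68 mm above the bench, the height the pad's top must be held at.
- pad (a joint): Downward travel of the enabling pad (m): 0 at rest, 0.012 halfway (level with the index post), 0.024 at the bottom. A spring pushes it back: about 1 N at the start of travel, 6 N at halfway, 12 N at the bottom. Without a hand on it, it returns to 0.
- joystick: Fixed grey box 100 x 100 mm, 45 mm high, with a joystick to 99 mm height in its middle; bystander. Origin at the centre of its underside.
- slide_box: Loose bystander: slide box 87 x 92 mm, 32 mm high; origin at the centre of its underside.
- dish: Loose bystander: clear closed dish, 62 mm diameter, 16 mm high; origin at the centre of its underside.
- filter_cube: Loose bystander: dark metal filter cube, 34 x 34 mm, 38 mm high; origin at the centre of its underside.
- objective: Loose bystander: steel microscope objective standing on end, 32 mm diameter, 46 mm high; origin at the centre of its underside.
- driver: Loose bystander: screwdriver lying down, 150 mm long; origin under its middle.
- lens_ring: Loose bystander: black ring, 50 mm diameter, 12 mm high; origin at the centre of its underside.
Things that resemble listed ones, but are neither listed nor needed, are in the scene too. Leave any orange look-alike of the enable_box alone.

How it is judged:
On the way, in this order (a step that is already met when the one before it is completed fails the run):
1. the shield hangs on the bar between the posts, let go of and at rest (x of shield_ridge in the frame of bar_mid between -0.01 and 0.01 m and y of shield_ridge in the frame of bar_mid between -0.065 and 0.065 m and z of shield_ridge in the frame of bar_mid between 0.002 and 0.013 m and angle between shield's own z axis and vertical below 0.3 rad and contact force between shield and bar above 0.3 N and contact force between each of the arm, the fingers and shield below 0.05 N and linear speed of shield below 0.03 m/s), for 0.3 s.
2. the pad is held about halfway down (value of joint pad between 0.008 and 0.016 m), for 0.2 s.
At the end, for the whole second after the job is handed in: The shield hangs by its roof on the bar (ridge within 10 mm sideways, 2-13 mm above the bar axis, within 65 mm of mid-bar, tilt under 17 degrees), at rest, untouched by the robot; the fingers hold the pad 8 to 16 mm down with over 1 N through the last second (all of step 1 and all of step 2 and contact force between the fingers and enable_box above 1 N); the arm keeps its last pose, push and grip.
It fails at once if the pad is pressed more than 4 mm while the shield does not hang on the bar (value of joint pad above 0.004 m and not (x of shield_ridge in the frame of bar_mid between -0.01 and 0.01 m and y of shield_ridge in the frame of bar_mid between -0.065 and 0.065 m and z of shield_ridge in the frame of bar_mid between 0.002 and 0.013 m)).
It fails at once if the pad is pressed through (more than 20 mm) (value of joint pad above 0.02 m).
It fails at once if another thing on the bench is shifted by more than 25 mm (distance of any of slide_box, dish, filter_cube, objective, driver, lens_ring from where it was at the start of the episode above 0.025 m).
It also fails if it takes over 51 s, if anything falls off the work surface, if the arm or the gripper's body presses on something with over 40 N, if the wrist force passes 120 N, or if a joint passes its speed limit or range.

## Robot

A 6-joint arm with a two-finger parallel gripper is mounted at the origin on the work surface. World frame = base frame: x ahead of the robot, y to its left, z up, the work surface at z = 0. Lengths are in m, angles in rad, forces in N, time in s.
With the tool pointing down it reaches from about 0.375 to 0.825 m from the base axis. Payload 5.5 kg.
Tool frame: the origin (TCP) lies midway between the tips of the shut fingers; the grasp point (between the pads) lies 19 mm behind it; z points along the fingers, y is the line along which they close (so a half turn about z gives the same grasp; the last joint's range is limited). The gripper opens to 85 mm and grips with 20 to 120 N. Pads are 22 mm wide; open, the fingers measure 114 mm over their backs; the gripper's body (76 mm by 85 mm) begins 54 mm behind the grasp point. The pads swing forward as they close: fully open they stand 13 mm farther back than shut.
Start: joints at [1.158, 0.314, -0.047, 1.21, 0, 1.571], TCP at [0.241, 0.55, 0.231] pointing down, gripper open.
Joint ranges: [-2.67, 2.67], [-0.69, 1.73], [-1.03, 1.25], [-2.08, 2.16], [-1.42, 1.45], [-3.14, 3.14]. Speed limits (rad/s): [2.39, 2.39, 3.01, 3.14, 3.14, 3.14].

## Interface

Orientations are given as a unit quaternion [x, y, z, w].
In Python, from cell import * gives the robot as it stands.
- The arm moves only by the shell command python3 -m crank 'ROWS' [FORCE]. ROWS is text: rows parted by semicolons, each of 5 numbers parted by spaces: the opening, from -1 (shut) to 1 (fully open), then the shift along the world's x, y, z in units of 40 mm (1.0 is 40 mm), then the turn about the world's z in units of 8 degrees (1.0 is 8 degrees). In form: hand tx ty tz yaw; .... A call has 1 to 12 rows; each row shifts and turns the commanded pose from where the row before left it; what a row does not reach is not made up. A row lasts 1/10 s, in which the tool goes at most 50 mm and 8.59 degrees, less where a joint would pass 70% of its speed; a pose out of reach is approached as far as the arm can. A call is refused whole if a number of a shift passes 1 or a number of a turn 1, either way. A call with a gripper value outside its range is refused whole. The fingers move at their own pace and stop on an object; FORCE is the grip in N (left out, the last holds). Time passes only in rows, so rows that do not move let the fingers close. It gives the time, the measured TCP pose, the force, the opening and the grip force at its end, in the units of the state.
- observe(): the state, without advancing time (a new reading comes with each control period).
- get_image(name): name is "side" or "top"; returns a dict with "color" (480x640x3 uint8, blue, green, red), "depth" (480x640 float32, m along the optical axis (not along the pixel's ray), 0 where there is no reading), "fx", "fy", "cx", "cy" (pixels), "cam_to_world" (4x4, takes a point from camera to world coordinates). Camera axes: x right, y up, looking along -z (the intrinsics and any distortion apply to the point x, -y, -z); pixel columns grow to the right and rows downward; lengths in m; the calibration is good to about 2 mm. A picture is of the moment at which its call begins.
- finish_job(): hands the job in; it is judged then, once.
Trained networks look in a picture, given as the dict that the camera call returned (one of the last four; its "shot" number tells which), for a name from the list of things; names that differ only in an ending like _2 or _b are one class to them, and where a whole thing is asked for, a point or a joint stands for the part that bears it (a point fixed in the world has none). Each returns a list of dicts, best first, with "score" (0 to 1); they miss things now and then, are a little off and sometimes report something else, mostly with a low value. They report only what shows in the picture. A call takes as long as a camera call. They do not tell look-alikes from the thing itself.
- recognise(picture, label): "box" ([left, top, right, bottom] in pixels, round what is visible of it).
- place_of(picture, label): "uv" ([column, row] in pixels: a listed point, or the origin of a listed thing).
The state is a dict: "time": time; "qpos": joint angles; "dq": joint speeds; "joint_efforts": joint torques, N m; "eef_pos": TCP position; "tool_rot": TCP orientation; "wrist_force": force on the tool from outside, world axes, zero at the start; "wrist_torque": the same for the moment, N m; "gripper_width": opening from 0.0 (shut) to 1.0 (fully open); "grip_force": force on a finger pad.
Only numpy, scipy, OpenCV 4.12 (cv2) and the standard library are available. Lean on these libraries where they do the work, as an engineer would, in place of code of your own. Each camera call takes 0.05 s, during which the arm holds its last target. There are 200 camera calls.

## Working session

There is one attempt and no reset: what is moved stays moved. The work goes in short steps, Python scripts to look and compute and a shell command to move; the robot and the scene stay as the last step left them, time stands still between calls to the robot, and variables do not carry over. Pictures are saved under pics/ and viewed, at most 10 in all, crops included, and the job is handed in when it is done.

```bash
ls; mkdir -p pics; cat > h.py <<'E'
from cell import *
import numpy as np, cv2
def w2p(I,P):
    c=np.linalg.inv(I["cam_to_world"])@np.append(P,1); return np.array([I["cx"]+I["fx"]*c[0]/-c[2], I["cy"]-I["fy"]*c[1]/-c[2]])
def ray(I,uv):
    M=np.array(I["cam_to_world"]); d=np.array([(uv[0]-I["cx"])/I["fx"],-(uv[1]-I["cy"])/I["fy"],-1.])
    return M[:3,3],M[:3,:3]@d
def atz(I,uv,z):
    o,d=ray(I,uv); return o+d*(z-o[2])/d[2]
def atd(I,uv):
    o,d=ray(I,uv); u,v=int(round(uv[0])),int(round(uv[1])); p=I["depth"][max(v-1,0):v+2,max(u-1,0):u+2]; p=p[p>0]
    return o+d*np.median(p) if len(p) else None
def tri(A,ua,B,ub):
    o1,d1=ray(A,ua);o2,d2=ray(B,ub); s=np.linalg.lstsq(np.c_[d1,-d2],o2-o1,rcond=None)[0]
    a,b=o1+s[0]*d1,o2+s[1]*d2; return (a+b)/2,np.linalg.norm(a-b)
E
python3 - <<'E'
from h import *
np.set_printoptions(precision=3,suppress=True)
s=observe(); print(s)
for n in("top","side"):
    I=get_image(n); cv2.imwrite(f"pics/{n}1.png",I["color"]); print(n,[k for k in I],I["fx"],np.array(I["cam_to_world"]))
    for l in "shield shield_ridge shield_tab bar bar_mid enable_box pad_top index_top joystick".split():
        for r in place_of(I,l)[:3]:
            p=atd(I,r["uv"]); print(n,l,round(r["score"],2),np.array(r["uv"]),p)
E
```

```text
pics
{'time': 0.0, 'qpos': array([ 1.158,  0.314, -0.048,  1.21 ,  0.   ,  1.571]), 'dq': array([-0.001,  0.001, -0.002, -0.001, -0.001,  0.001]), 'joint_efforts': array([  0.   , -53.959,  33.975,   0.019,  -0.   ,   0.   ]), 'eef_pos': array([0.24 , 0.549, 0.23 ]), 'tool_rot': array([ 0.205,  0.979, -0.001, -0.   ]), 'wrist_force': array([ 0.005,  0.42 , -0.792]), 'wrist_torque': array([-0.018, -0.02 , -0.026]), 'grip_force': 0.0, 'gripper_width': 0.9981702977182847}
top ['color', 'depth', 'fx', 'fy', 'cx', 'cy', 'cam_to_world', 'shot'] 583.8794822177468 [[-0.037  0.978 -0.207  0.262]
 [-0.999 -0.036  0.007  0.014]
 [-0.     0.208  0.978  1.227]
 [ 0.     0.     0.     1.   ]]
top shield 0.73 [181.5 286.5] [0.418 0.265 0.082]
top shield_ridge 0.9 [170.5 276.4] [0.432 0.276 0.129]
top shield_tab 0.55 [167.8 275.4] [0.434 0.281 0.129]
top bar_mid 0.68 [326.3 272.8] [ 0.435 -0.021  0.082]
top bar_mid 0.65 [309.6 172.2] [0.652 0.004 0.058]
top enable_box 0.63 [325.8 278.8] [ 0.423 -0.02   0.08 ]
top enable_box 0.59 [462.  340.3] [ 0.294 -0.286  0.049]
top pad_top 0.84 [475.3 335.3] [ 0
[... 674 characters left out ...]
ab 0.57 [231.7 165.2] [0.501 0.485 0.001]
side bar 0.22 [237.3 217.9] [0.424 0.246 0.019]
side bar_mid 0.65 [364.9 190.6] [0.6   0.009 0.185]
side enable_box 0.62 [289.  299.2] [ 0.406 -0.062  0.046]
side enable_box 0.57 [293.1 437.1] [ 0.29  -0.325  0.046]
side enable_box 0.16 [275.6 259.3] [0.451 0.1   0.   ]
side pad_top 0.98 [289.4 406. ] [ 0.297 -0.297  0.081]
side pad_top 0.73 [399.5 412.8] [ 0.452 -0.36   0.046]
side pad_top 0.61 [289.9 267.5] [ 0.428 -0.022  0.083]
side index_top 0.78 [276.3 262.9] [0.446 0.085 0.004]
side index_top 0.61 [281.8 390.3] [ 0.323 -0.211  0.003]
side joystick 0.67 [397.2 413.1] [ 0.449 -0.358  0.046]
side joystick 0.47 [354.  334.4] [ 0.479 -0.176  0.028]
```

View pics/top1.png

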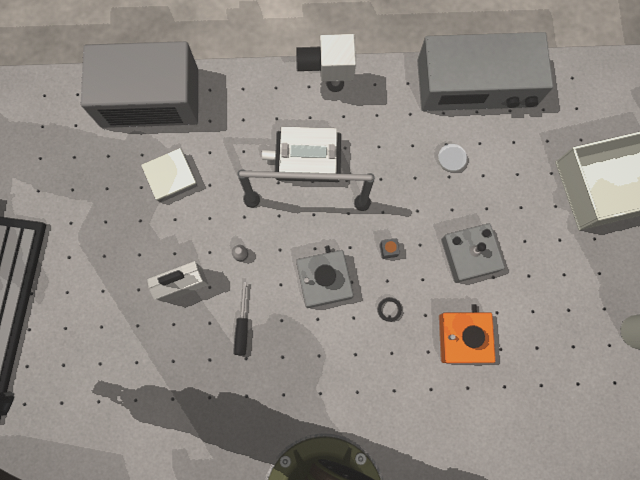

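View pics/side1.png

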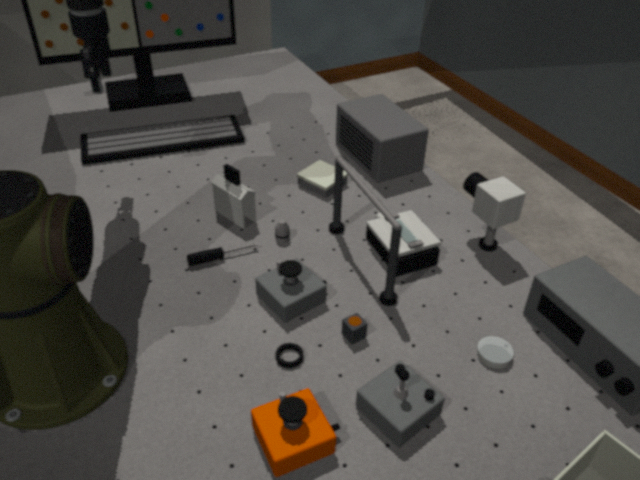

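The top view shows the shield at (172,277) with its tab at (170,276). The bar runs from (240,175) to (372,178), with the stage behind it.

- **Candidates for the enabling pad:** grey box with disc (325,275), orange box with disc (470,338), and grey joystick box with thin stick (480,247). The first fits the description; the orange one is the look-alike to leave alone.
- **Candidates for the shield:** only (172,277). The slide box (170,175) and the stage (308,150) are also light-coloured but have no tab.

```bash
cat > m.py <<'E'
from h import *
np.set_printoptions(precision=4,suppress=True)
def cloud(I):
    v,u=np.mgrid[0:480,0:640]; D=I["depth"]; M=np.array(I["cam_to_world"])
    c=np.stack([(u-I["cx"])/I["fx"]*D,-(v-I["cy"])/I["fy"]*D,-D],-1)
    P=c@M[:3,:3].T+M[:3,3]; P[D==0]=np.nan; return P
def sel(P,x,y,r,z0,z1):
    return P[(np.hypot(P[...,0]-x,P[...,1]-y)<r)&(P[...,2]>z0)&(P[...,2]<z1)]
def rect(Q): 
    c,s,a=cv2.minAreaRect((Q[:,:2]*1000).astype(np.float32)); return np.array(c)/1000,s,a
def line(Q):
    m=Q.mean(0); d=np.linalg.svd(Q-m)[2][0]; t=(Q-m)@d; return m,d,t.min(),t.max(),m+d*(t.min()+t.max())/2
E
python3 - <<'E'
from m import *
I={n:get_image(n) for n in("top","side")}
for n,im in I.items():
    P=cloud(im)
    Q=sel(P,.434,.28,.06,.115,.14); print(n,"tab",len(Q),Q.mean(0),rect(Q), np.percentile(Q[:,2],[10,50,90]))
    Q=sel(P,.434,.28,.08,.07,.10); print(" roof/legs",len(Q),rect(Q))
    Q=sel(P,.60,.005,.17,.165,.2); print(" bar",len(Q),line(Q),np.percentile(Q[:,2],[10,50,90]))
    Q=sel(P,.43,-.02,.05,.074,.09); print(" pad",len(Q),Q.mean(0),rect(Q),np.percentile(Q[:,2],[10,50,90]))
    Q=sel(P,.43,-.02,.09,.04,.05); print(" box",len(Q),rect(Q))
    Q=sel(P,.43,-.02,.055,.06,.072); print(" index",len(Q),Q.mean(0) if len(Q) else 0)
    m=P[(P[...,2]>.2)&(P[...,0]>.2)&(P[...,0]<.75)&(abs(P[...,1])<.45)]; print(" tall",len(m))
a,b=I["top"],I["side"]
# triangulate tab/pad dark blob centres
def show(im,u,v,w,h): return cv2.resize(im["color"][v:v+h,u:u+w],None,fx=4,fy=4,interpolation=cv2.INTER_CUBIC)
o=np.hstack([show(a,135,235,90,100),show(a,285,230,90,100)])
cv2.imwrite("pics/crop1.png",o); print(o.shape)
def dark(im,uv,r=14):
    u,v=map(int,np.round(uv)); g=cv2.cvtColor(im["color"],cv2.COLOR_BGR2GRAY)[v-r:v+r,u-r:u+r]
    n,l,s,c=cv2.connectedComponentsWithStats((g<50).astype(np.uint8)); k=1+np.argmax(s[1:,4]); return c[k]+[u-r,v-r],s[k]
for nm,ua,ub in(("tab",(170,276),(232,174)),("pad",(325,275),(290,268))):
    A,B=dark(a,ua),dark(b,ub); print(nm,A,B,tri(a,A[0],b,B[0]))
E
```

```text
top tab 178 [0.4316 0.2792 0.1268] (array([0.4325, 0.2802]), (13.394806861877441, 44.366634368896484), 19.413881301879883) [0.1212 0.1276 0.1304]
 roof/legs 900 (array([0.4327, 0.2803]), (44.97172164916992, 100.14066314697266), 18.88785171508789)
 bar 940 (array([0.604 , 0.0135, 0.1846]), array([-0.0695, -0.9976,  0.0025]), np.float64(-0.1288221422262801), np.float64(0.12847161046466524), array([0.604 , 0.0136, 0.1846])) [0.1806 0.1852 0.1883]
 pad 373 [ 0.4308 -0.0171  0.0809] (array([ 0.4319, -0.015 ]), (47.788875579833984, 43.01152420043945), 64.8978042602539) [0.078  0.0811 0.0836]
 box 1875 (array([ 0.4309, -0.0174]), (99.742431640625, 99.94847869873047), 10.102888107299805)
 index 20 [0.4238 0.0204 0.0673]
 tall 0
side tab 142 [0.4301 0.2743 0.1249] (array([0.4308, 0.2778]), (16.35663604736328, 47.012508392333984), 19.94483757019043) [0.118  0.126  0.1301]
 roof/legs 577 (array([0.4317, 0.278 ]), (48.4163818359375, 108.19855499267578), 20.08098793029785)
 bar 720 (array([ 0.6008, -0.0063,  0.183 ]), array([-0.0649, -0.9979, -0.0062]), np.float64(-0.14955852316939072), np.float6
[... 157 characters left out ...]
96875, 43.16317367553711), 80.46987915039062) [0.0781 0.0806 0.0828]
 box 1591 (array([ 0.4301, -0.0199]), (101.78295135498047, 102.4199447631836), 10.08509349822998)
 index 32 [0.4236 0.0075 0.0662]
 tall 0
(400, 720, 3)
tab (array([172.9759, 279.0482]), array([ 4,  9, 24, 14, 83], dtype=int32)) (array([231.6783, 174.4913]), array([  6,   5,  16,  20, 230], dtype=int32)) (array([0.4287, 0.2746, 0.1146]), np.float64(0.0006950813863224625))Traceback (most recent call last):
  File "<stdin>", line 21, in <module>
  File "<stdin>", line 19, in dark
    return _wrapfunc(a, 'argmax', axis=axis, out=out, **kwds)
    return bound(*args, **kwds)
ValueError: attempt to get argmax of an empty sequence
```

View pics/crop1.png

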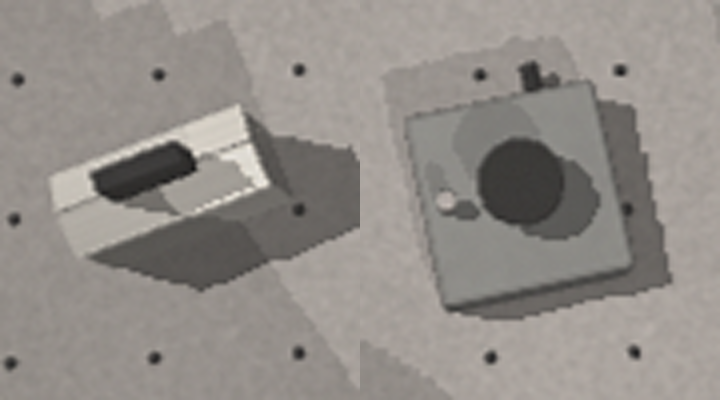

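The crops show the shield with its black tab left of centre (parallax; the depth puts it centred) and the grey box with the flat disc. The pale pin at crop (445,200) is the index post, so the choice is confirmed. The heights also fit: tab 0.128, pad 0.081, index 0.067 and bar top 0.186.

Now I move above the tab.

```bash
python3 -m crank '1 0.3 -0.42 0 -0.36; 1 0.6 -0.84 0 -0.74; 1 0.6 -0.84 0 -0.74; 1 0.6 -0.84 0 -0.74; 1 0.6 -0.84 0 -0.74; 1 0.6 -0.84 0 -0.74; 1 0.6 -0.84 0 -0.74; 1 0.6 -0.84 0 -0.74; 1 0.3 -0.42 0 -0.36; 1 0 0 0 0; 1 0 0 0 0; 1 0 0 0 0' 40
cat > st.py <<'E'
from h import *
np.set_printoptions(precision=4,suppress=True)
s=observe(); x,y=s["tool_rot"][:2]; z,w=s["tool_rot"][2:]
print("t",s["time"],"tcp",s["eef_pos"],"yaw_y",np.degrees(np.arctan2(1-2*(x*x+z*z),2*(x*y-z*w))),"F",s["wrist_force"],"grip",s["grip_force"],"w",s["gripper_width"])
E
python3 st.py
```

```text
time: 2.3
eef_pos: [0.4322, 0.2816, 0.2313]
tool_rot: [0.579, 0.815, 0.0, -0.0]
wrist_force: [0.2, -0.0, -0.7]
gripper_width: 1.001
grip_force: 0.0
t 2.3 tcp [0.4322 0.2816 0.2313] yaw_y 19.23992726990416 F [ 0.2129 -0.0015 -0.7216] grip 0.0 w 1.0013254916871925
```

```bash
python3 -m crank '1 0 -0.05 -0.4 0; 1 0 0 -0.7 0; 1 0 0 -0.7 0; 1 0 0 -0.7 0; 1 0 0 -0.5 0; 1 0 0 -0.22 0; 1 0 0 0 0; 1 0 0 0 0; 1 0 0 0 0' 40; python3 -m crank '-1 0 0 0 0; -1 0 0 0 0; -1 0 0 0 0; -1 0 0 0 0; -1 0 0 0 0; -1 0 0 0 0; -1 0 0 0 0; -1 0 0 0 0; -1 0 0 0 0; -1 0 0 0 0' 40; python3 st.py
```

```text
time: 3.2
eef_pos: [0.4335, 0.2796, 0.1038]
tool_rot: [0.579, 0.815, 0.001, 0.0]
wrist_force: [0.2, -0.1, -0.1]
gripper_width: 1.0
grip_force: 0.0
time: 4.2
eef_pos: [0.4327, 0.2788, 0.1026]
tool_rot: [0.58, 0.815, 0.0, 0.0]
wrist_force: [0.2, -0.6, 1.9]
gripper_width: 0.135
grip_force: 40.6
t 4.2 tcp [0.4327 0.2788 0.1026] yaw_y 19.146316272609077 F [ 0.2173 -0.6146  1.8531] grip 40.624982714653015 w 0.13455009073148064
```

```bash
python3 -m crank '-1 0 0 0.3 0; -1 0 0 0.6 0; -1 0 0 0.8 0; -1 0 0 0.8 0; -1 0 0 0.8 0; -1 0 0 0.8 0; -1 0 0 0.8 0; -1 0 0 0.5 0; -1 0 0 0.3 0; -1 0 0 0 0; -1 0 0 0 0'; python3 -m crank '-1 0.2 -0.3 0 -0.1; -1 0.4 -0.65 0 -0.3; -1 0.4 -0.65 0 -0.3; -1 0.4 -0.65 0 -0.3; -1 0.4 -0.65 0 -0.3; -1 0.4 -0.65 0 -0.3; -1 0.4 -0.65 0 -0.3; -1 0.4 -0.65 0 -0.3; -1 0.4 -0.65 0 -0.3; -1 0.4 -0.65 0 -0.3; -1 0.3 -0.4 0 -0.1; -1 0 0 0 0'; python3 -m crank '-1 0 0 0 0; -1 0 0 0 0; -1 0 0 0 0'; python3 - <<'E'
from m import *
import st
I=get_image("side"); cv2.imwrite("pics/side2.png",I["color"]); P=cloud(I)
for z0,z1 in((.2,.225),(.225,.25),(.25,.28),(.28,.305),(.165,.195)):
    Q=sel(P,.605,.013,.15,z0,z1); print(z0,len(Q),rect(Q) if len(Q) else 0)
E
```

```text
time: 5.3
eef_pos: [0.4324, 0.2786, 0.3297]
tool_rot: [0.58, 0.815, -0.0, -0.0]
wrist_force: [-0.3, -0.2, -1.3]
gripper_width: 0.133
grip_force: 40.1
time: 6.5
eef_pos: [0.5973, 0.0137, 0.3283]
tool_rot: [0.733, 0.68, -0.001, -0.0]
wrist_force: [0.1, -0.3, -1.3]
gripper_width: 0.135
grip_force: 40.0
time: 6.8
eef_pos: [0.5962, 0.0174, 0.3304]
tool_rot: [0.731, 0.682, -0.0, -0.0]
wrist_force: [0.1, -1.0, -1.1]
gripper_width: 0.132
grip_force: 40.0
t 6.8 tcp [0.5962 0.0174 0.3304] yaw_y -3.9962913326272607 F [ 0.0619 -1.0138 -1.1387] grip 40.03158152103424 w 0.13170878920088308
0.2 0 0
0.225 431 (array([0.5937, 0.0185]), (105.47053527832031, 39.97636413574219), 87.11843872070312)
0.25 640 (array([0.5952, 0.0175]), (104.06158447265625, 40.81462860107422), 86.08418273925781)
0.28 485 (array([0.5957, 0.0175]), (104.00485229492188, 41.474365234375), 86.2022476196289)
0.165 708 (array([0.6037, 0.0111]), (257.471923828125, 18.107637405395508), 86.3191146850586)
```

View pics/side2.png

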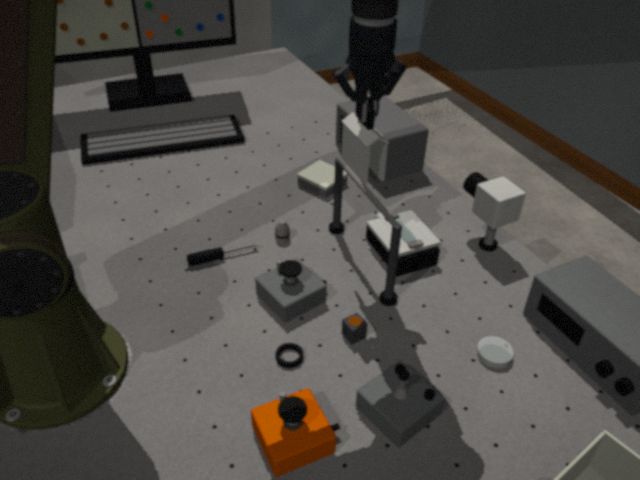

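The side view shows the shield held level by its tab above the bar at (362,145), with its fold along the bar. I shift about 9 mm toward the bar, then lower and watch the force.

```bash
python3 -m crank '-1 0.22 -0.1 0 0; -1 0 0 0 0; -1 0 0 -0.3 0; -1 0 0 -0.4 0; -1 0 0 -0.4 0; -1 0 0 -0.3 0; -1 0 0 -0.1 0; -1 0 0 0 0; -1 0 0 0 0; -1 0 0 0 0'; python3 - <<'E'
from m import *
import st
for n in("top","side"):
    I=get_image(n);P=cloud(I)
    for z0,z1 in((.172,.178),(.192,.215),(.215,.235)):
        Q=sel(P,.605,.013,.09,z0,z1); print(n,z0,len(Q),rect(Q) if len(Q) else 0)
    Q=sel(P,.605,.013,.15,.165,.195); Q=Q[abs(Q[:,1]-.013)>.06]; print(" bar",line(Q)[:2],line(Q)[4])
cv2.imwrite("pics/c3.png",cv2.resize(I["color"][90:240,290:450],None,fx=4,fy=4,interpolation=cv2.INTER_CUBIC))
E
```

```text
time: 7.85
eef_pos: [0.606, 0.0128, 0.2714]
tool_rot: [0.732, 0.682, 0.001, 0.0]
wrist_force: [0.1, 0.0, -0.2]
gripper_width: 0.133
grip_force: 40.0
t 7.85 tcp [0.606  0.0128 0.2714] yaw_y -4.052887329553272 F [ 0.0981  0.0056 -0.1564] grip 40.035086274147034 w 0.13261878366846078
top 0.172 0 0
top 0.192 0 0
top 0.215 0 0
 bar (array([0.6178, 0.1356, 0.1829]), array([-0.8097, -0.0609,  0.5836])) [0.6177 0.1356 0.183 ]
side 0.172 118 (array([0.6027, 0.0038]), (123.74952697753906, 37.66579818725586), 87.91070556640625)
side 0.192 454 (array([0.6044, 0.0129]), (104.2943344116211, 39.7111930847168), 87.09305572509766)
side 0.215 371 (array([0.6056, 0.0121]), (102.046142578125, 42.728790283203125), 86.24980926513672)
 bar (array([ 0.599 , -0.0285,  0.1812]), array([-0.0606, -0.9982,  0.0013])) [0.6014 0.0106 0.1811]
```

View pics/c3.png

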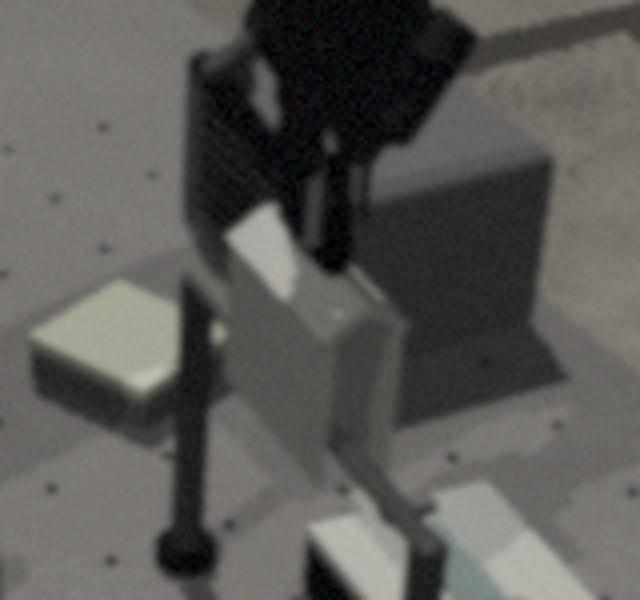

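The crop shows the bar (340,450) entering between the two legs (bottoms at 325 and 390), with no contact force. I keep lowering.

```bash
python3 -m crank '-1 0 0 -0.3 0; -1 0 0 -0.4 0; -1 0 0 -0.4 0; -1 0 0 -0.3 0; -1 0 0 -0.2 0; -1 0 0 -0.1 0; -1 0 0 0 0; -1 0 0 0 0; -1 0 0 0 0'; python3 -m crank '-1 0 0 -0.05 0; -1 0 0 0 0; -1 0 0 0 0'
```

```text
time: 8.85
eef_pos: [0.606, 0.0128, 0.2031]
tool_rot: [0.732, 0.682, 0.0, 0.0]
wrist_force: [0.6, -0.9, -1.9]
gripper_width: 0.135
grip_force: 40.1
time: 9.15
eef_pos: [0.6061, 0.0128, 0.2022]
tool_rot: [0.732, 0.682, 0.001, 0.001]
wrist_force: [-2.2, 0.0, 6.4]
gripper_width: 0.136
grip_force: 41.2
```

Contact at the expected height (up-force 6.4 N), so I let go.

```bash
python3 -m crank '0 0 0 0 0; 0.6 0 0 0 0; 1 0 0 0 0; 1 0 0 0 0; 1 0 0 0 0; 1 0 0 0 0; 1 0 0 0 0; 1 0 0 0.2 0; 1 0 0 0.5 0; 1 0 0 0.8 0; 1 0 0 0.8 0; 1 0 0 0.6 0'; python3 -m crank '1 0 0 0.4 0; 1 0 0 0 0; 1 0 0 0 0'; python3 - <<'E'
from m import *
import st
for n in("top","side"):
    I=get_image(n);P=cloud(I)
    for z0,z1 in((.115,.16),(.16,.187),(.2,.23)):
        Q=sel(P,.605,.013,.06,z0,z1); print(n,z0,len(Q),rect(Q) if len(Q) else 0, Q[:,2].max() if len(Q) else 0)
cv2.imwrite("pics/c4.png",cv2.resize(I["color"][90:240,290:450],None,fx=4,fy=4,interpolation=cv2.INTER_CUBIC))
E
```

```text
time: 10.35
eef_pos: [0.6059, 0.0128, 0.3194]
tool_rot: [0.732, 0.682, 0.001, 0.001]
wrist_force: [0.8, -0.1, 0.7]
gripper_width: 1.002
grip_force: 0.0
time: 10.65
eef_pos: [0.6056, 0.0128, 0.3325]
tool_rot: [0.732, 0.682, 0.0, 0.0]
wrist_force: [-0.5, 0.3, -0.0]
gripper_width: 1.0
grip_force: 0.0
t 10.65 tcp [0.6056 0.0128 0.3325] yaw_y -4.049739872530895 F [-0.5143  0.3328 -0.0184] grip 0.0 w 0.9995530330187355
top 0.115 0 0 0
top 0.16 0 0 0
top 0.2 0 0 0
side 0.115 838 (array([0.5978, 0.0138]), (105.76670837402344, 43.62679672241211), 86.65007781982422) 0.1599400158718831
side 0.16 566 (array([0.6047, 0.0132]), (118.64277648925781, 46.303321838378906), 86.94467163085938) 0.18698248348912638
side 0.2 297 (array([0.6081, 0.0106]), (48.252166748046875, 17.330726623535156), 85.62028503417969) 0.22977320249539357
```

View pics/c4.png

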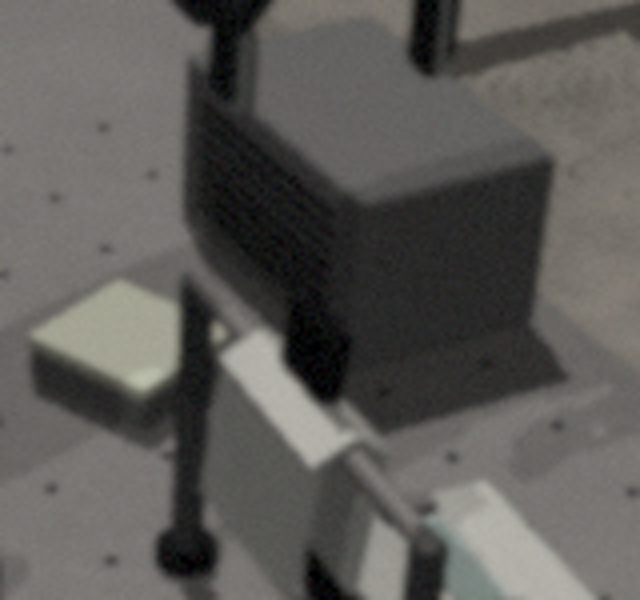

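The crop shows the shield hanging by its roof on the bar, its tab free at (318,350) and the fingers well clear. Next I go above the pad and shut the fingers.

```bash
python3 -m crank '-1 -0.3 -0.06 0 0; -1 -0.6 -0.1 0 0; -1 -0.6 -0.1 0 0; -1 -0.6 -0.11 0 0; -1 -0.6 -0.11 0 0; -1 -0.6 -0.1 0 0; -1 -0.6 -0.1 0 0; -1 -0.48 -0.1 0 0; -1 0 0 0 0; -1 0 0 0 0; -1 0 0 0 0; -1 0 0 0 0'; python3 -m crank '-1 0 0 -0.4 0; -1 0 0 -0.8 0; -1 0 0 -0.8 0; -1 0 0 -0.8 0; -1 0 0 -0.8 0; -1 0 0 -0.6 0; -1 0 0 -0.5 0; -1 0 0 -0.3 0; -1 0 0 0 0; -1 0 0 0 0; -1 0 0 0 0'; python3 - <<'E'
from m import *
import st
I=get_image("side");P=cloud(I)
for z0,z1 in((.115,.16),(.16,.187),(.2,.23)):
    Q=sel(P,.605,.013,.06,z0,z1); print(z0,len(Q),rect(Q), Q[:,2].max())
I2=get_image("top");P=cloud(I2)
for z0,z1 in((.115,.16),(.2,.235)):
    Q=sel(P,.605,.013,.06,z0,z1); print("top",z0,len(Q),rect(Q) if len(Q) else 0, Q[:,2].max() if len(Q) else 0)
for J,im in((I,"side"),(I2,"top")): print(im,w2p(J,[.4305,-.0185,.08]),[(r["uv"],round(r["score"],2)) for r in place_of(J,"shield_ridge")[:2]])
a=I["color"][100:340,220:460]
cv2.imwrite("pics/c5.png",cv2.resize(a,None,fx=2.5,fy=2.5,interpolation=cv2.INTER_CUBIC))
E
```

```text
time: 11.95
eef_pos: [0.4309, -0.0183, 0.3321]
tool_rot: [0.732, 0.682, -0.0, -0.0]
wrist_force: [0.2, 1.3, 0.6]
gripper_width: -0.0
grip_force: 0.0
time: 13.05
eef_pos: [0.4313, -0.0184, 0.1335]
tool_rot: [0.732, 0.682, 0.001, 0.001]
wrist_force: [-0.4, 0.6, 0.0]
gripper_width: -0.001
grip_force: 0.0
t 13.05 tcp [ 0.4313 -0.0184  0.1335] yaw_y -4.04866259980441 F [-0.3769  0.5863  0.0474] grip 0.0 w -0.0008895080408062716
0.115 838 (array([0.5969, 0.0147]), (108.07330322265625, 42.767845153808594), 87.87852478027344) 0.1599098276895996
0.16 571 (array([0.6043, 0.0131]), (119.12570190429688, 45.65068817138672), 85.34364318847656) 0.18699777395641115
0.2 293 (array([0.6086, 0.0118]), (46.011104583740234, 16.918100357055664), 82.9876480102539) 0.22990388815864382
top 0.115 73 (array([0.5849, 0.0588]), (14.89449405670166, 8.243424415588379), 88.01582336425781) 0.15878016199349276
top 0.2 24 (array([0.6141, 0.0142]), (41.605979919433594, 6.0766706466674805), 86.22205352783203) 0.231599690570381
side [290.5581 267.2397] [([365.8, 186.9], 0.92)]
top [325.1076 274.9855] [([305.1, 172.9], 0.72)]
```

View pics/c5.png

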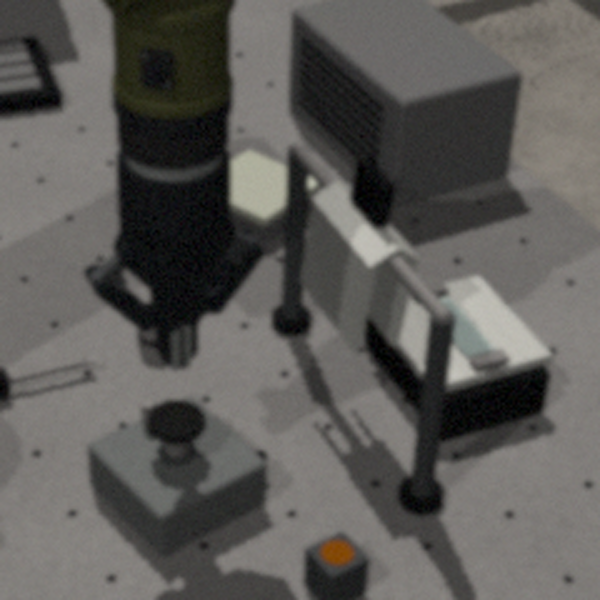

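The crop shows the shield hanging at rest on the bar and the shut fingers straight above the grey box's pad at (175,420). I check the tilt from a plane fit and approach the pad.

```bash
python3 -m crank '-1 0 0 -0.3 0; -1 0 0 -0.4 0; -1 0 0 -0.3 0; -1 0 0 -0.15 0; -1 0 0 0 0; -1 0 0 0 0; -1 0 0 0 0'; python3 - <<'E'
from m import *
import st
I=get_image("side");P=cloud(I)
Q=sel(P,.585,.015,.07,.11,.16); Q=Q[abs(Q[:,1]-.015)<.04]; Q=Q[Q[:,0]<.6]
for _ in range(4):
    m=Q.mean(0); n=np.linalg.svd(Q-m)[2][2]; d=abs((Q-m)@n); Q=Q[d<max(.003,0)]
print(len(Q),m,n,"tilt deg",np.degrees(np.arcsin(abs(n[2]))))
for r in place_of(I,"shield_ridge")[:1]: print("ridge at z .187",atz(I,r["uv"],.187))
E
```

```text
time: 13.95
eef_pos: [0.4308, -0.0184, 0.087]
tool_rot: [0.732, 0.682, 0.0, 0.0]
wrist_force: [-0.7, 0.0, 0.4]
gripper_width: -0.006
grip_force: 0.0
t 13.95 tcp [ 0.4308 -0.0184  0.087 ] yaw_y -4.054495442796571 F [-0.7291  0.0475  0.4104] grip 0.0 w -0.006029480695639057
497 [0.5808 0.0144 0.1353] [-0.9901  0.0663  0.1234] tilt deg 7.088631764563299
ridge at z .187 [0.6073 0.0134 0.187 ]
```

Tilt is 7°, which is within limits. Now I press in small steps.

```bash
python3 -m crank '-1 0 0 -0.1 0; -1 0 0 -0.1 0; -1 0 0 -0.1 0; -1 0 0 0 0; -1 0 0 0 0; -1 0 0 0 0' | head -4; python3 -m crank '-1 0 0 -0.1 0; -1 0 0 0 0; -1 0 0 0 0' | head -4
```

```text
time: 14.65
eef_pos: [0.4306, -0.0184, 0.0747]
tool_rot: [0.732, 0.682, 0.0, 0.0]
wrist_force: [0.1, 0.6, 3.1]
time: 14.95
eef_pos: [0.4307, -0.0184, 0.0706]
tool_rot: [0.732, 0.682, 0.0, 0.0]
wrist_force: [1.0, -0.9, 4.9]
```

```bash
python3 -m crank '-1 0 0 -0.06 0; -1 0 0 0 0; -1 0 0 0 0; -1 0 0 0 0; -1 0 0 0 0; -1 0 0 0 0' | head -4; python3 - <<'E'
from m import *
import st
I=get_image("side");P=cloud(I)
for r in place_of(I,"shield_ridge")[:1]: print("ridge at z .187",atz(I,r["uv"],.187))
Q=sel(P,.43,-.0185,.03,.05,.085); print(np.percentile(Q[:,2],[5,25,50,75,90]))
cv2.imwrite("pics/c6.png",cv2.resize(I["color"][110:330,220:440],None,fx=2.5,fy=2.5,interpolation=cv2.INTER_CUBIC))
E
```

```text
time: 15.55
eef_pos: [0.4307, -0.0184, 0.0684]
tool_rot: [0.732, 0.682, 0.0, 0.0]
wrist_force: [0.1, -0.3, 6.7]
t 15.55 tcp [ 0.4307 -0.0184  0.0684] yaw_y -4.051769650779269 F [ 0.1408 -0.305   6.6697] grip 3.0530648678541183 w 0.0011712793608163099
ridge at z .187 [0.5986 0.0035 0.187 ]
[0.051  0.0668 0.0691 0.0713 0.08  ]
```

View pics/c6.png

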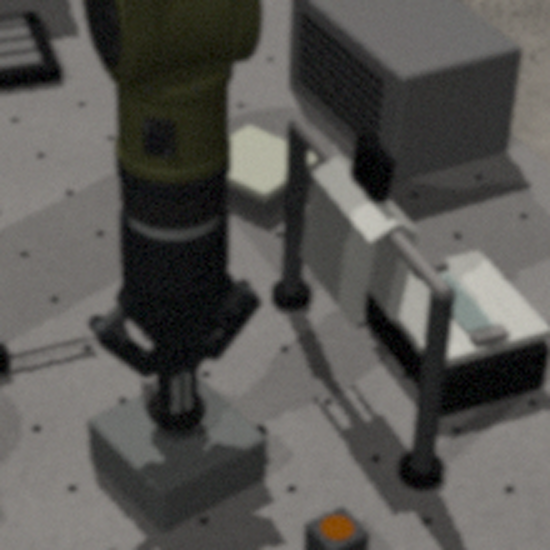

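The crop shows the fingers holding the pad at (178,410), with its top at about 0.068–0.069 m and 6.7 N, which matches halfway. The shield still hangs at (360,230), so I hand in.

```bash
python3 -c "
from cell import *
print(finish_job())"
```

```text
the job is handed in; nothing more can be done
None
```

I hung the shield on the bar and let go of it (about 7° tilt, at rest), then pressed the enabling pad to about halfway (fingertips at 0.0684 m, 6.7 N) and was still holding it there when I handed the job in; no verdict came back.

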